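# Read the job card, then hover the code reader over the red toy's chip

## Task

Take the yellow and black code reader out of its dock and, holding it upright, aim its underside straight down at the printed square code on the white job card from about 6 cm above, keeping it still there for a good second. Then carry it over the knob box to the open red toy and stop with it hovering about a centimetre above the black chip module, centred, upright and its long side along the module's long side; the program finishes there, still holding the reader, nothing put down. On the way do not touch the knob box or either toy with reader or arm, and leave the loudspeaker and the screwdriver where they are.

Things in the scene. Friction and masses are not known exactly. Their poses are not given: they have to be found in the camera images.
- scanner: Code reader, loose, 130 high, 0.13-0.25 kg, standing in the dock. Origin: centre of its flat underside, the reading window; z up, it reads along -z. Yellow head, 0 to 34 up, 44 (x, long side) x 26 (y), rubber rim 46 x 28 (look only). Black handle, 46 to 130 up, 34 (x) x 24 (y): grip across the 24 from above, about 95 up; 40 N is safe.
- dock: Black charging dock, fixed, 72 (x) x 56 (y) x 18 high, pocket open at the top, inner size 60 x 44, floor 6 above the bench; a block 14 x 30 x 10 on its -x side. Origin: centre of its underside. The reader stands loosely in it, x nearly along the dock's x, and lifts straight out.
- code (a point): Centre of the printed black square code, 40 x 40, on the white job card, which is fixed flat on the bench, 74 x 105 x 2; z up. This point is on the card's top face, 18 from the card's middle towards its +y edge (a blue strip marks the -y end).
- red_shell: Red toy, opened: lower shell with circuit board, fixed, open on top, 110 (x) x 84 (y), walls 4 thick, 26 high, carrying loop 20 beyond its +x end. Origin: centre of its underside. Tall parts on the board: round capacitors, 10 diameter at (-34, 20), (-34, -20), tops at 34; 8 diameter at (41, 18), top at 32. Corner screw posts as high as the walls; the rest no higher than the module.
- red_shell_module (a point): Target: centre of the top face of the black chip module with a white code label, in the red toy, 18.5 above the bench. The module is 36 along this point's x, 20 along its y, and lies at (4, 0) from the toy's origin, axes as the toy's.
- green_shell: Green toy of the same form and size with the same kind of board: not the target, leave alone. Fixed. Origin: centre of its underside.
- knob_box: Long metal box with six black knobs on top, fixed, between the dock side and the toys: 300 (x) x 64 (y), top at 50, knob tops at 68 above the bench. Origin: centre of its underside.
- speaker: Bystander, loose, standing: small black round loudspeaker, 60 diameter x 70 high. Origin: centre of its underside. Leave where it is.
- screwdriver: Bystander, loose: screwdriver with orange handle, lying flat, 130 long along its x. Origin: under its middle. Leave where it is.
Mind the look-alikes: they are no part of the job. There is more than one size of the part that bears code; the job needs the smaller.

How it is judged:
On the way:
1. the reader, held upright and still, is aimed at the job card's code from above (x of code in the frame of scanner between -0.015 and 0.015 m and y of code in the frame of scanner between -0.015 and 0.015 m and z of code in the frame of scanner between -0.1 and -0.03 m and angle between scanner's own z axis and vertical below 0.17 rad and linear speed of scanner below 0.03 m/s and contact force between the fingers and scanner above 1 N), for 0.8 s.
At the end, for the whole second after the job is handed in: The reader is held still in the gripper (under 20 mm/s), 3 to 18 mm above the red toy's chip module, its centre within 6 mm of the module's, long sides within 8 degrees, upright within 7 degrees, touching nothing of the toy (horizontal distance between scanner and red_shell_module below 0.006 m and z of scanner in the frame of red_shell_module between 0.003 and 0.018 m and angle between the x axis of scanner and the x axis of red_shell_module, either way round below 0.14 rad and angle between scanner's own z axis and vertical below 0.12 rad and linear speed of scanner below 0.02 m/s and contact force between the fingers and scanner above 1 N and contact force between scanner and red_shell below 0.05 N); the arm keeps its last pose, push and grip.
It fails at once if the metal knob box is touched by the reader or the arm (over 0.5 N) (contact force between any of scanner, the arm, the fingers and knob_box above 0.5 N).
It fails at once if the green toy is touched by the reader or the arm (over 0.5 N) (contact force between any of scanner, the arm, the fingers and green_shell above 0.5 N).
It fails at once if the red toy is touched by the reader or the arm (over 0.5 N) (contact force between any of scanner, the arm, the fingers and red_shell above 0.5 N).
It fails at once if the loudspeaker or the screwdriver is moved by more than 15 mm (distance of any of speaker, screwdriver from where it was at the start of the episode above 0.015 m).
It also fails if it takes over 59 s, if anything falls off the work surface, if the arm or the gripper's body presses on something with over 40 N, if the wrist force passes 120 N, or if a joint passes its speed limit or range.

## Robot

A 6-joint arm with a two-finger parallel gripper is mounted at the origin on the work surface. World frame = base frame: x ahead of the robot, y to its left, z up, the work surface at z = 0. Lengths are in m, angles in rad, forces in N, time in s.
With the tool pointing down it reaches from about 0.375 to 0.9 m from the base axis. Payload 3.1 kg.
Tool frame: the origin (TCP) lies midway between the tips of the shut fingers; the grasp point (between the pads) lies 19 mm behind it; x points along the fingers, z is the direction in which the jaws open and shut, and the axes are right-handed (so a half turn about x gives the same grasp; the last joint's range is limited). The gripper opens to 87 mm and grips with 3 to 60 N. Pads are 19 mm wide; open, the fingers measure 117 mm over their backs; the gripper's body (75 mm by 190 mm) begins 51 mm behind the grasp point.
Start: joints at [1.065, 0.527, 1.433, -0, 1.181, -0.178], TCP at [0.201, 0.592, 0.223] pointing down, gripper open.
Joint ranges: [-3.08, 3.08], [-0.75, 2.2], [0.22, 2.44], [-1.43, 4.57], [0, 2.65], [-2.85, 2.85]. Speed limits (rad/s): [2.79, 2.79, 3.14, 3.14, 3.14, 3.14].

## Interface

Orientations are given as a unit quaternion [x, y, z, w].
In Python, from rig import robot, optics, workorder gives the robot as it stands.
- The arm moves only by the tool arm_command, never from a script. Its argument "plan" is a list of rows, each a list of 7 numbers: the shift along the tool's x, y, z in cm, then the turn, a rotation vector about the tool's x, y, z in rad, then the finger opening in cm, from 0 to 8.7. In form: [[x, y, z, ax, ay, az, gripper], ...]. A call has 1 to 12 rows; each row shifts and turns the pose as measured when the row begins, along the tool's axes as they then stand; what a row does not reach is not made up. A row lasts 1/8 s, in which the tool goes at most 62.5 mm and 10.7 degrees, less where a joint would pass 70% of its speed; a pose out of reach is approached as far as the arm can. A call with a gripper value outside its range is refused whole. The fingers move at their own pace and stop on an object; "grip_force" is the grip in N (left out, the last holds). Time passes only in rows, so rows that do not move let the fingers close. It gives the time, the measured TCP pose, the force and the opening at its end, in the units of the state.
- robot.get_obs(): the state, without advancing time (a new reading comes with each control period).
- optics.camera(name): name is "scene" or "top" or "wrist"; returns (picture, depth): 480x640x3 uint8, blue, green, red; 480x640 float32, m along the optical axis (not along the pixel's ray), 0 where there is no reading.
- optics.camera_info(name): a dict with "mtx" (3x3 intrinsics, pixels), "position" and "rotation" of the camera in the world; the wrist camera has in their place "tool_from_camera" (4x4, takes a point from camera to tool coordinates, whose origin is the TCP and whose axes are the tool frame's). Camera axes: x right, y down, z forward; pixel columns grow to the right and rows downward; lengths in m; the calibration is good to about 2 mm. A picture is of the moment at which its call begins: read the wrist's pose just before it. camera_info takes no time and is no camera call.
- workorder.hand_in(): hands the job in, once; it reports no verdict.
The state is a dict: "time": time; "q": joint angles; "joint_velocities": joint speeds; "joint_torque": joint torques, N m; "position": TCP position; "tool_rot": TCP orientation; "ft_force": force on the tool from outside, world axes, zero at the start; "moment": the same for the moment, N m; "grip_width": finger opening in m.
Only numpy, scipy, OpenCV 4.12 (cv2) and the standard library are available. Lean on these libraries where they do the work, as an engineer would, in place of code of your own. Each camera call takes 0.05 s, during which the arm holds its last target. There are 200 camera calls.

## Working session

There is one attempt and no reset: what is moved stays moved. The work goes in short steps, Python scripts to look and compute and a tool call to move; the robot and the scene stay as the last step left them, time stands still between calls to the robot, and variables do not carry over. Pictures are saved under pics/ and viewed, about 8 in all and at most 12, crops included, and the job is handed in when it is done.

Besides the shell and the picture viewer there is one more tool, called after "Emit:" as name([rows], argument=value, ...), one row to a line, values as JSON. arm_command: Moves the arm, as the interface text tells. Its arguments: {"type":"object","properties":{"plan":{"type":"array"},"grip_force":{"type":"number"}},"required":["plan"]}

```bash
mkdir -p pics && ls
python3 - <<'E'
from rig import robot, optics
import cv2, numpy as np
o=robot.get_obs(); print(o)
for n in ("top","scene"):
    p,d=optics.camera(n); cv2.imwrite(f"pics/{n}0.png",p); np.savez(f"{n}0.npz",p=p,d=d)
    print(n,optics.camera_info(n))
print(optics.camera_info("wrist"))
E
```

```text
pics
{'time': 0.0, 'q': array([ 1.06552950e+00,  5.28493670e-01,  1.43389345e+00,  1.93557880e-05,
        1.18135699e+00, -1.78482634e-01]), 'joint_velocities': array([ 0.00145496,  0.00081436,  0.00154347,  0.0018989 , -0.00115413,
        0.00073432]), 'joint_torque': array([-1.00529174e-03, -4.40037847e+01, -1.76592064e+01,  6.31769956e-02,
        5.82509895e-02, -1.90761830e-04]), 'position': array([0.20022802, 0.59130136, 0.22155753]), 'tool_rot': array([-0.41232591,  0.57536458,  0.41168451,  0.57398503]), 'ft_force': array([-0.09706344, -0.02776709, -0.25339607]), 'moment': array([0.04200704, 0.01380307, 0.00910893]), 'grip_width': 0.08629243653735771}
top {'mtx': array([[454.23904972,   0.        , 316.90121704],
       [  0.        , 454.23904972, 239.74490852],
       [  0.        ,   0.        ,   1.        ]]), 'position': array([0.4672895 , 0.00751277, 0.98821965]), 'rotation': array([ 0.7106476 , -0.69974248,  0.04978973, -0.05349236])}
scene {'mtx': array([[445.57702128,   0.        , 322.53183525],
       [  0.        , 445.57702128, 241.47114959],
       [  0.        ,   0.        ,   1.        ]]), 'position': array([ 1.17968676, -0.34770086,  0.58486841]), 'rotation': array([ 0.78158122,  0.4426087 , -0.21133939, -0.38544   ])}
{'mtx': array([[331.77030745,   0.        , 320.60601087],
       [  0.        , 331.77030745, 243.46740978],
       [  0.        ,   0.        ,   1.        ]]), 'tool_from_camera': array([[-8.83423327e-05, -2.59332901e-01,  9.65787989e-01,
        -1.63574111e-01],
       [-1.83138866e-03, -9.65786331e-01, -2.59332623e-01,
         7.10663155e-02],
       [ 9.99998319e-01, -1.79164322e-03, -3.89619517e-04,
        -1.04967261e-04],
       [ 0.00000000e+00,  0.00000000e+00,  0.00000000e+00,
         1.00000000e+00]])}
```

View pics/top0.png

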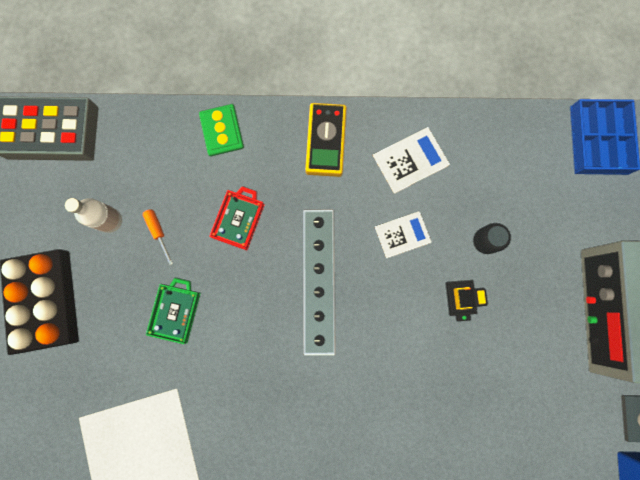

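View pics/scene0.png

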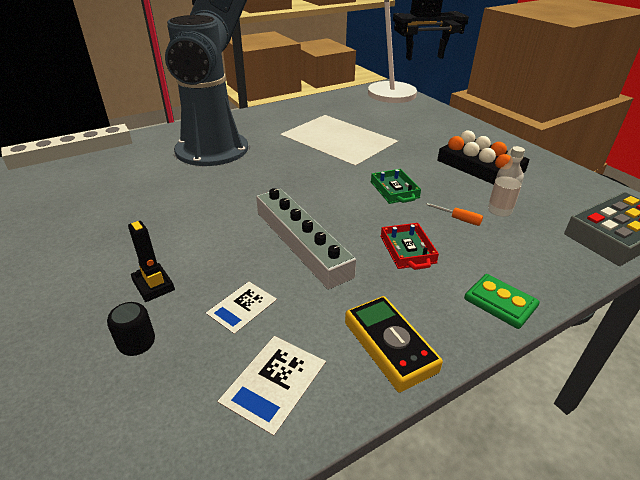

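Top view: the small card is at (403,235) and the dock and reader at (464,300). The red toy is at (238,218) with its loop towards (248,190), and the knob box runs along column 319. Next I'll measure these.

```bash
cat > h.py <<'E'
import numpy as np, cv2
from scipy.spatial.transform import Rotation as R
from rig import robot, optics
def cam(n,obs=None):
    i=optics.camera_info(n)
    if n=="wrist":
        T=np.eye(4);T[:3,:3]=R.from_quat(obs["tool_rot"]).as_matrix();T[:3,3]=obs["position"]
        T=T@i["tool_from_camera"];return i["mtx"],T[:3,:3],T[:3,3]
    q=i["rotation"]; return i["mtx"],R.from_quat(q).as_matrix(),np.array(i["position"])
def ray(c,uv,z):
    K,M,p=c; uv=np.atleast_2d(np.float64(uv))
    d=np.c_[(uv-K[:2,2])/K[[0,1],[0,1]],np.ones(len(uv))]@M.T
    return p+d*((z-p[2])/d[:,2])[:,None]
def proj(c,P):
    K,M,p=c; d=(np.atleast_2d(P)-p)@M; return d[:,:2]/d[:,2:]*K[[0,1],[0,1]]+K[:2,2]
def cloud(c,d):
    K,M,p=c; v,u=np.mgrid[:480,:640]; 
    P=np.stack([(u-K[0,2])/K[0,0]*d,(v-K[1,2])/K[1,1]*d,d],-1)@M.T+p
    P[d==0]=np.nan; return P
def rect(P):
    r=cv2.minAreaRect((np.asarray(P)[:,:2]*1000).astype(np.float32)); b=cv2.boxPoints(r)
    e=max((b[1]-b[0],b[2]-b[1]),key=np.linalg.norm)
    return np.round(r[0],1),np.round(sorted(r[1]),1),round(float(np.degrees(np.arctan2(e[1],e[0]))%180),1)
def blob(m,box):
    u0,v0,u1,v1=box; k=np.zeros_like(m);k[v0:v1,u0:u1]=m[v0:v1,u0:u1]
    c=max(cv2.findContours(k,cv2.RETR_EXTERNAL,cv2.CHAIN_APPROX_NONE)[0],key=cv2.contourArea)
    return c[:,0,:]
E
python3 - <<'E'
from h import *
f=np.load("top0.npz");p,d=f["p"],f["d"];c=cam("top");P=cloud(c,d)
h=cv2.cvtColor(p,cv2.COLOR_BGR2HSV)
print("bench z",np.nanmedian(P[300:340,380:430,2]),"xy at center",P[240,320])
white=cv2.inRange(h,(0,0,170),(180,60,255));blue=cv2.inRange(h,(100,120,60),(130,255,255))
red=cv2.inRange(h,(0,150,80),(8,255,255))|cv2.inRange(h,(172,150,80),(180,255,255))
yel=cv2.inRange(h,(18,130,100),(35,255,255));grn=cv2.inRange(h,(45,80,40),(85,255,255))
for n,b in(("small",(370,205,435,262)),("big",(370,122,455,198))):
    print(n,rect(ray(c,blob(white|blue,b),.002)),"blue",rect(ray(c,blob(blue,b),.002)))
print("red rim",rect(ray(c,blob(red,(200,180,275,255)),.026)))
print("white label",rect(ray(c,blob(white,(228,205,248,230)),.0185)))
kb=(P[...,2]>.035);kb=kb.astype(np.uint8)*255
print("knob box",rect(ray(c,blob(kb,(290,195,350,370)),.05)))
print("green rim",rect(ray(c,blob(grn,(140,270,205,350)),.026)))
print("speaker",rect(ray(c,blob(kb,(465,215,520,260)),.07)))
for z0,z1 in((.012,.024),(.024,.04),(.1,.127),(.12,.15)):
    m=((P[...,2]>z0)&(P[...,2]<z1));m[:,:430]=0;m[:,500:]=0;m[:270]=0;m[335:]=0
    print(z0,m.sum(),rect(P[m]) if m.sum()>5 else "")
b=blob(yel,(474,285,495,310));print("handle top yellow",b.min(0),b.max(0),rect(ray(c,b,.13)))
im=np.hstack([cv2.resize(p[270:330,435:500],None,fx=6,fy=6,interpolation=cv2.INTER_NEAREST),cv2.resize(p[180:255,200:275],(360,360),interpolation=cv2.INTER_CUBIC)])
cv2.imwrite("pics/crop1.png",im)
E
```

```text
bench z 0.0005347803404569529 xy at center [0.60206564 0.00706625 0.069693  ]
small (array([ 627.8, -174.5]), array([ 76.4, 107.8]), 110.2) blue (array([ 639.5, -206.3]), array([17.4, 46.9]), 20.0)
big (array([ 798.2, -194.7]), array([103.3, 146.1]), 118.3) blue (array([ 820.5, -235.6]), array([25.1, 64.7]), 28.3)
red rim (array([659. , 184.8]), array([ 87.5, 127.9]), 161.4)
white label (array([664.2, 185.3]), array([15.3, 17.8]), 2.3)
knob box (array([522. ,   9.2]), array([ 63.4, 298.2]), 1.2)
green rim (array([457.4, 311.4]), array([ 90.8, 129.6]), 167.9)
speaker (array([ 612.9, -346.5]), array([57.7, 69.1]), 117.2)
0.012 366 (array([ 485.6, -294.5]), array([56.4, 84.5]), 5.3)
0.024 68 (array([ 489.5, -285.7]), array([38.6, 44.8]), 7.8)
0.1 79 (array([ 489. , -281.4]), array([ 4.4, 32.9]), 9.6)
0.12 268 (array([ 490.4, -292. ]), array([24.5, 33.7]), 4.3)
handle top yellow [477 290] [485 304] (array([ 490. , -295.9]), array([15.1, 26. ]), 0.9)
```

View pics/crop1.png

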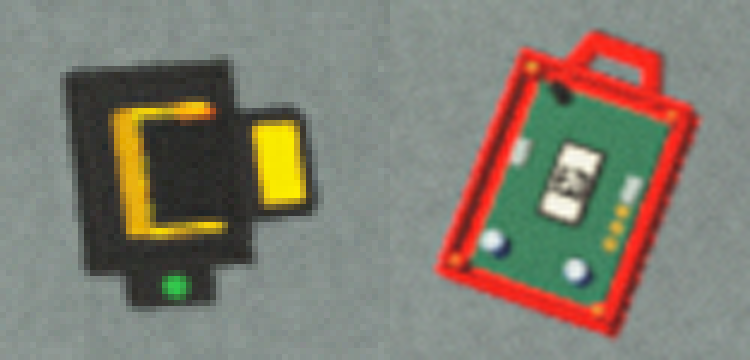

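```bash
cat >> h.py <<'E'
def go(pos,jaw=None):
    """print tool-axes shift (cm) to world pos, tilt fix, and turn about tool x bringing tool z to world yaw jaw (deg, mod 180)"""
    o=robot.get_obs();M=R.from_quat(o["tool_rot"]).as_matrix()
    z=M[:,2];cur=np.degrees(np.arctan2(z[1],z[0]))
    print("t",round(o["time"],2),"tcp",np.round(o["position"],4),"toolx",np.round(M[:,0],3),"jaw",round(cur,2),"w",round(o["grip_width"],4),"F",np.round(o["ft_force"],1),"q6",round(o["q"][5],2))
    if pos is not None: print("shift cm now-axes",np.round(M.T@(np.array(pos)-o["position"])*100,2))
    if jaw is not None:
        t=(jaw-cur+90)%180-90
        e=np.radians(t);c=np.cross(M[:,0],[0,0,-1]);c=M.T@c
        print("turn ax (rad) ",round(-e,3)," tilt fix ay az",np.round(c[1:],3))
        if pos is not None:
            M2=M@R.from_rotvec([-e,0,0]).as_matrix();print("shift cm after turn",np.round(M2.T@(np.array(pos)-o["position"])*100,2))
E
python3 - <<'E'
from h import *
go([.63,.21,.25],71.4)
E
```

```text
t 0.1 tcp [0.2003 0.5913 0.2217] toolx [-0.001 -0.002 -1.   ] jaw 71.27 w 0.0871 F [-0.  -0.9 -0.1] q6 -0.18
shift cm now-axes [ -2.81 -52.94 -22.32]
turn ax (rad)  -0.002  tilt fix ay az [-0.002 -0.   ]
shift cm after turn [ -2.81 -52.89 -22.44]
```

Emit:
arm_command([
  [-1,-4,-2,0,0,0,8.7],
  [-0.5,-4.4,-2,0,0,0,8.7],
  [-0.5,-4.5,-2,0,0,0,8.7],
  [-0.5,-4.5,-2,0,0,0,8.7],
  [0,-4.5,-2,0,0,0,8.7],
  [0,-4.5,-2,0,0,0,8.7],
  [0,-4.5,-2,0,0,0,8.7],
  [0,-4.5,-2,0,0,0,8.7],
  [0,-4.5,-2,0,0,0,8.7],
  [0,-4.5,-2,0,0,0,8.7],
  [0,-4.5,-2,0,0,0,8.7],
  [0,-4,-1,0,0,0,8.7],
])

```text
time: 1.6
position: [0.6363, 0.1934, 0.2414]
tool_rot: [-0.413, 0.577, 0.414, 0.57]
ft_force: [-0.2, 0.6, 0.1]
grip_width: 0.0868
```

Emit:
arm_command([
  [0,0,0,0,0,0,8.7],
  [0,0,0,0,0,0,8.7],
  [0,0,0,0,0,0,8.7],
])

```text
time: 1.98
position: [0.6366, 0.1917, 0.2393]
tool_rot: [-0.412, 0.579, 0.414, 0.569]
ft_force: [0.6, -0.3, -0.7]
grip_width: 0.0872
```

Run:
```python
from h import *
go([.63,.21,.25],71.4)
o=robot.get_obs();p,d=optics.camera("wrist");cv2.imwrite("pics/w1.png",p);c=cam("wrist",o)
import pickle;pickle.dump((p,d,c),open("w1.pkl","wb"))
h=cv2.cvtColor(p,cv2.COLOR_BGR2HSV);P=cloud(c,d)
red=cv2.inRange(h,(0,150,60),(8,255,255))|cv2.inRange(h,(172,150,60),(180,255,255))
m=(red>0)&(P[...,2]>.022)&(P[...,2]<.031);print("red top cloud",m.sum(),rect(P[m]),np.nanmedian(P[m][:,2]))
print("module proj",proj(c,[[.6533,.1867,.0185]]))
```

```text
t 1.98 tcp [0.6366 0.1917 0.2393] toolx [-0.013 -0.005 -1.   ] jaw 71.45 w 0.0872 F [ 0.6 -0.3 -0.7] q6 -1.12
shift cm now-axes [-1.07  1.22  1.52]
turn ax (rad)  0.001  tilt fix ay az [-0.009 -0.01 ]
shift cm after turn [-1.07  1.22  1.52]
red top cloud 1258 (array([651.4, 189.1]), array([ 83.6, 109.9]), 161.3) 0.026721137494267078
module proj [[323.02681142 233.4441623 ]]
```

View pics/w1.png

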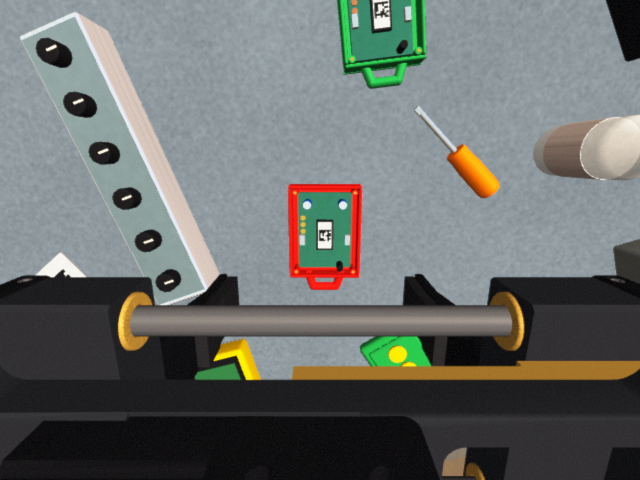

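Run:
```python
from h import *
import pickle
p,d,c=pickle.load(open("w1.pkl","rb"));h=cv2.cvtColor(p,cv2.COLOR_BGR2HSV)
w=cv2.inRange(h,(0,0,150),(180,60,255));w=cv2.morphologyEx(w,cv2.MORPH_CLOSE,np.ones((7,7)))
b=blob(w,(310,214,338,254));print("label",b.min(0),b.max(0),rect(ray(c,b,.0185)))
go([.49,-.292,.24],95)
```

```text
label [318 222] [331 248] (array([655.8, 187.7]), array([15.6, 31.8]), 161.4)
t 2.02 tcp [0.6364 0.1919 0.2394] toolx [-0.013 -0.005 -1.   ] jaw 71.47 w 0.0869 F [-0.3  0.  -0.4] q6 -1.12
shift cm now-axes [  0.39  -1.5  -50.53]
turn ax (rad)  -0.411  tilt fix ay az [-0.009 -0.011]
shift cm after turn [  0.39  18.8  -46.93]
```

Emit:
arm_command([
  [0,0,0,-0.14,-0.005,-0.005,8.7],
  [0,0,0,-0.14,-0.005,-0.005,8.7],
  [0,0,0,-0.13,0,0,8.7],
  [0,1.9,-4.7,0,0,0,8.7],
  [0,1.9,-4.7,0,0,0,8.7],
  [0,1.9,-4.7,0,0,0,8.7],
  [0,1.9,-4.7,0,0,0,8.7],
  [0,1.9,-4.7,0,0,0,8.7],
  [0,1.9,-4.7,0,0,0,8.7],
  [0,1.9,-4.7,0,0,0,8.7],
  [0,1.9,-4.7,0,0,0,8.7],
  [0,1.9,-4.7,0,0,0,8.7],
])

```text
time: 3.52
position: [0.5064, -0.2431, 0.2416]
tool_rot: [0.531, -0.465, -0.531, -0.469]
ft_force: [0.3, 0.6, 0.2]
grip_width: 0.0874
```

Emit:
arm_command([
  [0,1,-4,0,0,0,8.7],
  [0,0,0,0,0,0,8.7],
  [0,0,0,0,0,0,8.7],
  [0,0,0,0,0,0,8.7],
])

```text
time: 4.03
position: [0.5006, -0.2838, 0.2424]
tool_rot: [0.531, -0.465, -0.531, -0.469]
ft_force: [-0.5, 0.3, 0.1]
grip_width: 0.087
```

Run:
```python
from h import *
import pickle
go([.49,-.292,.24],95)
o=robot.get_obs();p,d=optics.camera("wrist");cv2.imwrite("pics/w2.png",p);c=cam("wrist",o);pickle.dump((p,d,c),open("w2.pkl","wb"))
P=cloud(c,d);near=np.hypot(P[...,0]-.49,P[...,1]+.292)
m=(abs(P[...,2]-.13)<.006)&(near<.05);print("top",m.sum(),rect(P[m]),np.nanmedian(P[m][:,2]))
m=(abs(P[...,2]-.018)<.004)&(near<.06);print("dock rim",m.sum(),rect(P[m]))
m=(abs(P[...,2]-.036)<.006)&(near<.06);print("head",m.sum(),rect(P[m]))
h=cv2.cvtColor(p,cv2.COLOR_BGR2HSV);w=cv2.inRange(h,(0,0,150),(180,60,255))|cv2.inRange(h,(100,120,60),(130,255,255))
u,v=proj(c,[[.6216,-.1576,.002]])[0];print("code proj",u,v)
```

```text
t 4.03 tcp [ 0.5006 -0.2838  0.2424] toolx [ 0.004  0.004 -1.   ] jaw 97.36 w 0.087 F [-0.5  0.3  0.1] q6 -2.41
shift cm now-axes [ 0.23  1.16 -0.68]
turn ax (rad)  0.041  tilt fix ay az [0.003 0.005]
shift cm after turn [ 0.23  1.13 -0.72]
top 242 (array([ 489.6, -293.8]), array([23.8, 34.5]), 6.2) 0.13463473596953895
dock rim 931 (array([ 489.6, -296.3]), array([56. , 73.5]), 5.3)
head 84 (array([ 468.9, -296.2]), array([ 3.3, 25.2]), 97.3)
code proj 402.10581739885737 313.5113489538359
```

View pics/w2.png

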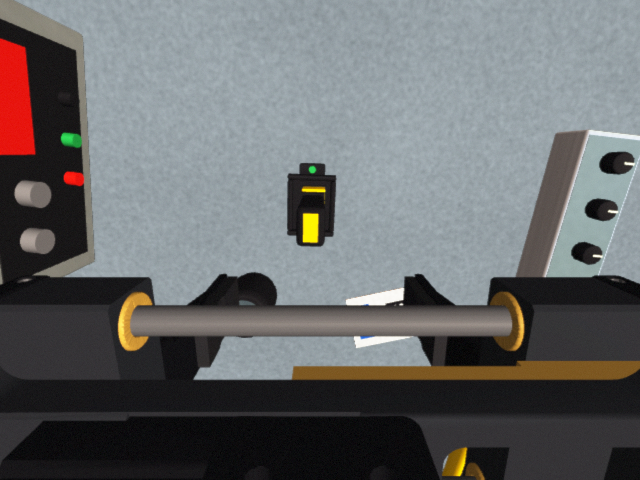

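Emit:
arm_command([
  [0,1.1,-0.9,0.024,0.003,0.005,8.7],
  [0,0,0,0,0,0,8.7],
  [4,0,0,0,0,0,8.7],
  [3,0,0,0,0,0,8.7],
  [0,0,0,0,0,0,8.7],
  [0,0,0,0,0,0,8.7],
])

```text
time: 4.82
position: [0.4919, -0.2939, 0.173]
tool_rot: [0.527, -0.473, -0.524, -0.473]
ft_force: [-0.1, 0.8, 0.7]
grip_width: 0.0869
```

```bash
python3 -c "
from h import *
go([.49,-.2935,.082],96)"
```

```text
t 4.83 tcp [ 0.4919 -0.2939  0.173 ] toolx [ 0.003 -0.003 -1.   ] jaw 96.04 w 0.0869 F [-0.1  0.8  0.7] q6 -2.41
shift cm now-axes [9.1  0.2  0.08]
turn ax (rad)  0.001  tilt fix ay az [-0.003  0.002]
shift cm after turn [9.1  0.2  0.08]
```

Emit:
arm_command([
  [2.3,0.2,0.1,0,-0.003,0.002,8.7],
  [2.3,0,0,0,0,0,8.7],
  [2.3,0,0,0,0,0,8.7],
  [2,0,0,0,0,0,8.7],
  [0,0,0,0,0,0,8.7],
  [0,0,0,0,0,0,8.7],
])

```text
time: 5.58
position: [0.4965, -0.2987, 0.0917]
tool_rot: [0.533, -0.473, -0.519, -0.473]
ft_force: [0.5, -0.7, 0.0]
grip_width: 0.0868
```

```bash
python3 -c "
from h import *
go([.49,-.2935,.082],96)"
```

```text
t 5.58 tcp [ 0.4965 -0.2987  0.0917] toolx [ 0.015 -0.013 -1.   ] jaw 96.06 w 0.0868 F [ 0.5 -0.7  0. ] q6 -2.41
shift cm now-axes [0.95 0.6  0.6 ]
turn ax (rad)  0.001  tilt fix ay az [-0.015  0.014]
shift cm after turn [0.95 0.6  0.6 ]
```

Emit:
arm_command([
  [0.5,0.6,0.6,0,-0.015,0.014,8.7],
  [0.4,0,0,0,0,0,8.7],
  [0,0,0,0,0,0,8.7],
  [0,0,0,0,0,0,8.7],
])

```text
time: 6.08
position: [0.4907, -0.294, 0.0846]
tool_rot: [0.527, -0.473, -0.525, -0.473]
ft_force: [-0.0, -0.7, 0.4]
grip_width: 0.0868
```

```bash
python3 -c "
from h import *
go([.49,-.2935,.082],96)"
```

```text
t 6.08 tcp [ 0.4907 -0.294   0.0846] toolx [ 0.002 -0.002 -1.   ] jaw 96.07 w 0.0868 F [-0.  -0.7  0.4] q6 -2.41
shift cm now-axes [0.26 0.07 0.06]
turn ax (rad)  0.001  tilt fix ay az [-0.002  0.002]
shift cm after turn [0.26 0.07 0.06]
```

Emit:
arm_command([
  [0,0,0,0,0,0,2.0],
  [0,0,0,0,0,0,2.0],
  [0,0,0,0,0,0,2.0],
  [0,0,0,0,0,0,2.0],
  [0,0,0,0,0,0,2.0],
  [0,0,0,0,0,0,2.0],
  [0,0,0,0,0,0,2.0],
  [0,0,0,0,0,0,2.0],
], grip_force=40)

```text
time: 7.08
position: [0.4908, -0.2941, 0.0846]
tool_rot: [0.527, -0.473, -0.525, -0.473]
ft_force: [1.3, 0.1, -0.6]
grip_width: 0.0236
```

```bash
python3 -c "
from h import *
go([.49,-.2935,.235],96)"
```

```text
t 7.08 tcp [ 0.4908 -0.2941  0.0846] toolx [ 0.002 -0.002 -1.   ] jaw 96.06 w 0.0236 F [ 1.3  0.1 -0.6] q6 -2.41
shift cm now-axes [-15.04   0.05   0.04]
turn ax (rad)  0.001  tilt fix ay az [-0.002  0.002]
shift cm after turn [-15.04   0.05   0.04]
```

Emit:
arm_command([
  [-0.5,0,0,0,0,0,2.0],
  [-1,0,0,0,0,0,2.0],
  [-1.5,0,0,0,0,0,2.0],
  [-2,0,0,0,0,0,2.0],
  [-2.5,0,0,0,0,0,2.0],
  [-2.5,0,0,0,0,0,2.0],
  [-2.5,0,0,0,0,0,2.0],
  [-1.5,0,0,0,0,0,2.0],
  [0,0,0,0,0,0,2.0],
  [0,0,0,0,0,0,2.0],
  [0,0,0,0,0,0,2.0],
])

```text
time: 8.45
position: [0.4898, -0.2932, 0.2357]
tool_rot: [0.528, -0.473, -0.524, -0.473]
ft_force: [-1.1, -0.2, -1.0]
grip_width: 0.0236
```

Run:
```python
from h import *
import pickle
go([.6216,-.1576,.2],96)
o=robot.get_obs();p,d=optics.camera("wrist");c=cam("wrist",o);pickle.dump((p,d,c),open("w3.pkl","wb"))
p2,d2=optics.camera("scene")
cv2.imwrite("pics/w3.png",np.hstack([cv2.resize(p,(400,300)),cv2.resize(p2[60:360,60:460],(400,300))]))
```

```text
t 8.45 tcp [ 0.4898 -0.2932  0.2357] toolx [ 0.005 -0.004 -1.   ] jaw 96.08 w 0.0236 F [-1.1 -0.2 -1. ] q6 -2.41
shift cm now-axes [  3.57 -14.52  12.1 ]
turn ax (rad)  0.001  tilt fix ay az [-0.005  0.004]
shift cm after turn [  3.57 -14.51  12.12]
```

View pics/w3.png

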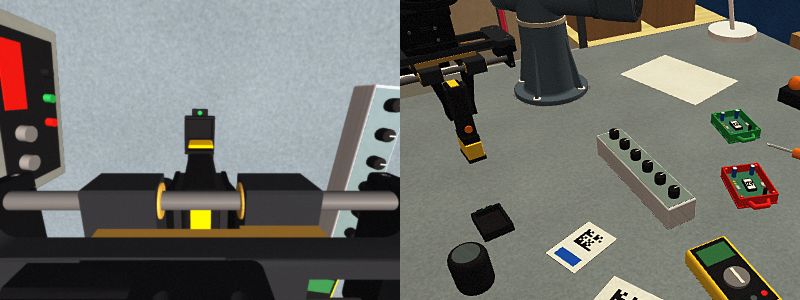

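Emit:
arm_command([
  [0,-1,0.8,0,-0.005,0.004,2.0],
  [0.5,-2,1.7,0,0,0,2.0],
  [1,-3,2.5,0,0,0,2.0],
  [1,-3,2.5,0,0,0,2.0],
  [1,-2.5,2.2,0,0,0,2.0],
  [1,-2,1.6,0,0,0,2.0],
  [1,-1,0.8,0,0,0,2.0],
  [1,0,0,0,0,0,2.0],
  [1,0,0,0,0,0,2.0],
  [0,0,0,0,0,0,2.0],
  [0,0,0,0,0,0,2.0],
])

```text
time: 9.93
position: [0.6262, -0.151, 0.1536]
tool_rot: [-0.523, 0.474, 0.528, 0.473]
ft_force: [-0.4, 0.1, -0.9]
grip_width: 0.0237
```

```bash
python3 -c "
from h import *
go([.6216,-.1576,.1406],96)"
```

```text
t 9.93 tcp [ 0.6262 -0.151   0.1536] toolx [-0.006  0.004 -1.   ] jaw 95.93 w 0.0237 F [-0.4  0.1 -0.9] q6 -2.09
shift cm now-axes [ 1.3   0.51 -0.61]
turn ax (rad)  -0.001  tilt fix ay az [ 0.005 -0.005]
shift cm after turn [ 1.3   0.51 -0.61]
```

Emit:
arm_command([
  [0.6,0.5,-0.6,0,0.005,-0.005,2.0],
  [0.6,0,0,0,0,0,2.0],
  [0,0,0,0,0,0,2.0],
  [0,0,0,0,0,0,2.0],
])

```text
time: 10.42
position: [0.6213, -0.1594, 0.142]
tool_rot: [0.525, -0.474, -0.524, -0.474]
ft_force: [-0.9, 0.1, -1.4]
grip_width: 0.024
```

Run:
```python
from h import *
go([.6216,-.1576,.1406],96)
p,d=optics.camera("scene");t,dt=optics.camera("top")
c=cam("scene");print("code proj scene",proj(c,[[.6216,-.1576,.002]]),"window",proj(c,[[.6216,-.1576,.062]]))
cv2.imwrite("pics/code.png",np.hstack([cv2.resize(p[180:340,160:320],(400,400),interpolation=cv2.INTER_CUBIC),cv2.resize(t[170:290,340:460],(400,400),interpolation=cv2.INTER_CUBIC)]))
```

```text
t 10.43 tcp [ 0.6213 -0.1594  0.142 ] toolx [ 0.002 -0.001 -1.   ] jaw 95.82 w 0.024 F [-0.9  0.1 -1.4] q6 -2.1
shift cm now-axes [ 0.14 -0.04  0.18]
turn ax (rad)  -0.003  tilt fix ay az [-0.001  0.001]
shift cm after turn [ 0.14 -0.04  0.18]
code proj scene [[249.2759849  299.62201995]] window [[246.16851748 275.13252814]]
```

View pics/code.png

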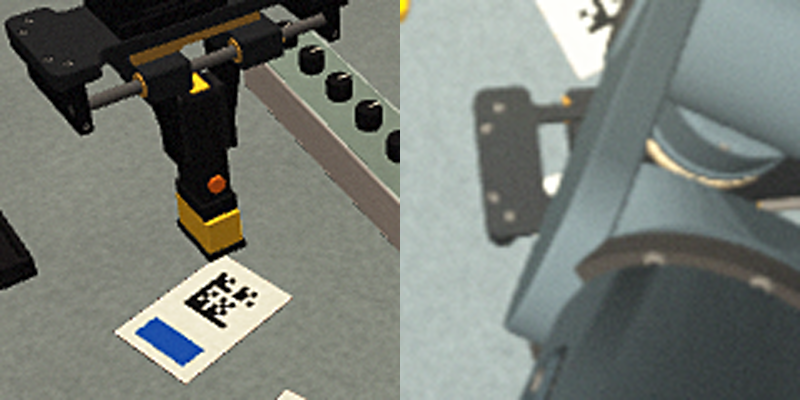

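Emit:
arm_command([
  [0,0,0.2,0,0,0,2.0],
  [0,0,0,0,0,0,2.0],
  [0,0,0,0,0,0,2.0],
  [0,0,0,0,0,0,2.0],
  [0,0,0,0,0,0,2.0],
  [0,0,0,0,0,0,2.0],
  [0,0,0,0,0,0,2.0],
  [0,0,0,0,0,0,2.0],
  [0,0,0,0,0,0,2.0],
  [0,0,0,0,0,0,2.0],
  [0,0,0,0,0,0,2.0],
  [0,0,0,0,0,0,2.0],
])

```text
time: 12.02
position: [0.6216, -0.1569, 0.1423]
tool_rot: [0.526, -0.474, -0.524, -0.474]
ft_force: [0.8, 0.0, -1.8]
grip_width: 0.0239
```

Emit:
arm_command([
  [0,0,0,0,0,0,2.0],
  [0,0,0,0,0,0,2.0],
  [-1,0,0,0,0,0,2.0],
  [-2,0,0,0.05,0,0,2.0],
  [-3,0,0,0.08,0,0,2.0],
  [-3,0,0,0.08,0,0,2.0],
  [-2,0,0,0.08,0,0,2.0],
  [-1,0,0,0.08,0,0,2.0],
  [0,0,0,0.05,0,0,2.0],
  [0,0,0,0,0,0,2.0],
  [0,0,0,0,0,0,2.0],
])

```text
time: 13.4
position: [0.6218, -0.1569, 0.2724]
tool_rot: [-0.414, 0.574, 0.408, 0.577]
ft_force: [0.6, 0.2, -1.6]
grip_width: 0.0237
```

Run:
```python
from h import *
go([.6555,.1877,.25],71.35)
```

```text
t 13.4 tcp [ 0.6218 -0.1569  0.2724] toolx [ 0.008 -0.004 -1.   ] jaw 71.08 w 0.0237 F [ 0.6  0.2 -1.6] q6 -1.66
shift cm now-axes [ 2.13  8.01 33.69]
turn ax (rad)  -0.005  tilt fix ay az [-0.001  0.008]
shift cm after turn [ 2.13  7.85 33.73]
```

Emit:
arm_command([
  [0,0.3,1.4,-0.005,-0.001,0.008,2.0],
  [0,0.7,3,0,0,0,2.0],
  [0,0.8,3.5,0,0,0,2.0],
  [0,0.8,3.5,0,0,0,2.0],
  [0,0.8,3.5,0,0,0,2.0],
  [0,0.8,3.5,0,0,0,2.0],
  [0,0.8,3.5,0,0,0,2.0],
  [0,0.8,3.5,0,0,0,2.0],
  [0,0.8,3.5,0,0,0,2.0],
  [0,0.4,2,0,0,0,2.0],
  [0,0,0,0,0,0,2.0],
  [0,0,0,0,0,0,2.0],
])

```text
time: 14.9
position: [0.6518, 0.1763, 0.2692]
tool_rot: [-0.412, 0.575, 0.418, 0.571]
ft_force: [-0.5, -0.5, -1.6]
grip_width: 0.0242
```

Run:
```python
from h import *
import pickle
go([.6555,.1877,.2],71.35)
o=robot.get_obs();p,d=optics.camera("wrist");c=cam("wrist",o);pickle.dump((p,d,c),open("w4.pkl","wb"))
print(proj(c,[[.6555,.1877,.0185]]))
p2,d2=optics.camera("scene")
cv2.imwrite("pics/w4.png",np.hstack([p[60:460,120:520],cv2.resize(p2[100:300,310:510],(400,400),interpolation=cv2.INTER_CUBIC)]))
```

```text
t 14.9 tcp [0.6518 0.1763 0.2692] toolx [-0.01   0.003 -1.   ] jaw 71.83 w 0.0242 F [-0.5 -0.5 -1.6] q6 -1.16
shift cm now-axes [ 6.92 -0.07  1.19]
turn ax (rad)  0.008  tilt fix ay az [ 0.   -0.01]
shift cm after turn [ 6.92 -0.06  1.19]
[[330.16573921 214.73086516]]
```

View pics/w4.png

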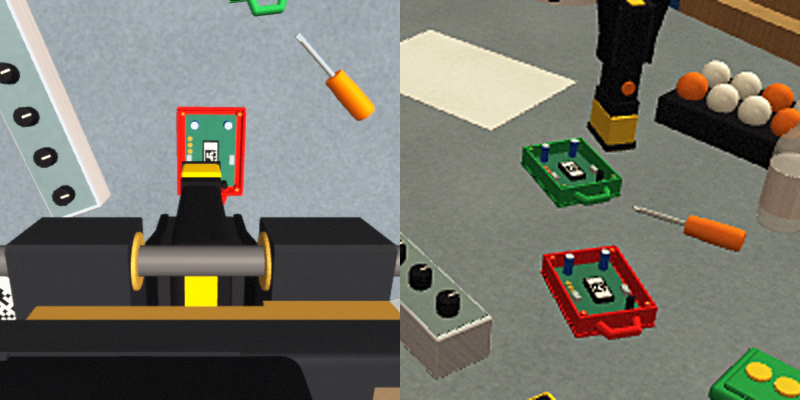

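Run:
```python
from h import *
import pickle
p,d,c=pickle.load(open("w4.pkl","rb"))
K=c[0];T=optics.camera_info("wrist")["tool_from_camera"];P=cloud((K,T[:3,:3],T[:3,3]),d)*1000
h=cv2.cvtColor(p,cv2.COLOR_BGR2HSV);y=cv2.inRange(h,(15,130,60),(35,255,255))>0
y[:,:290]=0;y[:,360:]=0;y[:215]=0;y[300:]=0
Q=P[y];v,u=np.nonzero(y);print(y.sum(),u.min(),u.max(),v.min(),v.max())
print(np.round(np.nanpercentile(Q,[2,10,50,90,98],axis=0),1))
# outline of all parts of reader near its bottom (tool x 60..80, |z|<20)
for a in(20,30,40,50,60,66,72,78):
    m=(abs(P[...,0]-a)<4)&(abs(P[...,2])<30)&(abs(P[...,1])<35)
    if m.sum()>5:print(a,m.sum(),np.round(np.percentile(P[m][:,1:],[2,50,98],axis=0),1).tolist())
```

```text
573 301 357 223 250
[[ 41.3  20.1 -12.1]
 [ 42.6  20.5 -10.2]
 [ 48.2  23.1   0.1]
 [ 67.8  23.5  10.2]
 [ 69.9  23.7  12.3]]
20 154 [[15.6, -11.3], [18.2, -0.2], [18.6, 10.6]]
30 297 [[15.4, -12.7], [18.6, -0.5], [20.4, 11.7]]
40 247 [[20.0, -12.1], [20.5, -0.6], [23.0, 11.6]]
50 96 [[22.4, -12.5], [23.2, -0.2], [23.6, 11.8]]
60 91 [[22.4, -12.3], [23.2, -0.6], [23.6, 11.9]]
66 148 [[20.8, -14.2], [23.3, -0.9], [24.4, 13.1]]
72 149 [[20.2, -14.2], [24.0, -0.6], [24.4, 13.7]]
78 12 [[23.9, -10.9], [24.1, -5.3], [24.2, 8.0]]
```

Emit:
arm_command([
  [0,0,1.1,0.008,0,-0.01,2.0],
  [1.5,0,0,0,0,0,2.0],
  [2.5,0,0,0,0,0,2.0],
  [2.5,0,0,0,0,0,2.0],
  [2,0,0,0,0,0,2.0],
  [1,0,0,0,0,0,2.0],
  [0,0,0,0,0,0,2.0],
  [0,0,0,0,0,0,2.0],
  [0,0,0,0,0,0,2.0],
])

```text
time: 16.12
position: [0.6559, 0.1832, 0.169]
tool_rot: [-0.411, 0.576, 0.41, 0.575]
ft_force: [-0.2, 0.1, -1.5]
grip_width: 0.0241
```

Run:
```python
from h import *
go([.6564,.1874,.1065],71.35)
```

```text
t 16.12 tcp [0.6559 0.1832 0.169 ] toolx [ 0.    -0.001 -1.   ] jaw 71.02 w 0.0241 F [-0.2  0.1 -1.5] q6 -1.13
shift cm now-axes [6.25 0.09 0.41]
turn ax (rad)  -0.006  tilt fix ay az [-0.001  0.001]
shift cm after turn [6.25 0.09 0.41]
```

Descend first to about 0.13, leaving the underside at 0.052, then recheck.

Emit:
arm_command([
  [0.5,0.1,0.4,-0.006,0,0,2.0],
  [1,0,0,0,0,0,2.0],
  [1,0,0,0,0,0,2.0],
  [1,0,0,0,0,0,2.0],
  [0.5,0,0,0,0,0,2.0],
  [0,0,0,0,0,0,2.0],
  [0,0,0,0,0,0,2.0],
  [0,0,0,0,0,0,2.0],
])

```text
time: 17.12
position: [0.6569, 0.1878, 0.1271]
tool_rot: [-0.413, 0.574, 0.412, 0.575]
ft_force: [-0.3, -1.1, -1.3]
grip_width: 0.0238
```

Run:
```python
from h import *
go([.6564,.1874,.1065],71.35)
```

```text
t 17.12 tcp [0.6569 0.1878 0.1271] toolx [ 0.002 -0.001 -1.   ] jaw 71.39 w 0.0238 F [-0.3 -1.1 -1.3] q6 -1.13
shift cm now-axes [ 2.06  0.04 -0.05]
turn ax (rad)  0.001  tilt fix ay az [0.    0.002]
shift cm after turn [ 2.06  0.04 -0.05]
```

Emit:
arm_command([
  [0.5,0,0,0,0,0.002,2.0],
  [0.5,0,0,0,0,0,2.0],
  [0.5,0,0,0,0,0,2.0],
  [0.3,0,0,0,0,0,2.0],
  [0,0,0,0,0,0,2.0],
  [0,0,0,0,0,0,2.0],
  [0,0,0,0,0,0,2.0],
  [0,0,0,0,0,0,2.0],
])

```text
time: 18.12
position: [0.6574, 0.1878, 0.1084]
tool_rot: [-0.413, 0.574, 0.412, 0.575]
ft_force: [-0.4, -1.1, -1.2]
grip_width: 0.0236
```

Run:
```python
from h import *
go([.6564,.1874,.1065],71.35)
p2,d2=optics.camera("scene");c=cam("scene");u,v=proj(c,[[.6555,.1877,.0285]])[0];print(u,v)
a=np.radians(-18.65);o=np.array([.6555,.1877,.0285]);e=np.array([[np.cos(a),np.sin(a),0],[-np.sin(a),np.cos(a),0]])
print("expected rim corners in crop",np.round((proj(c,[o+sx*.023*e[0]+sy*.014*e[1] for sx,sy in((1,1),(1,-1),(-1,-1),(-1,1))])-[350,180])*5))
cv2.imwrite("pics/fin.png",cv2.resize(p2[180:290,350:470],None,fx=5,fy=5,interpolation=cv2.INTER_CUBIC))
```

```text
t 18.12 tcp [0.6574 0.1878 0.1084] toolx [ 0.001  0.    -1.   ] jaw 71.4 w 0.0236 F [-0.4 -1.1 -1.2] q6 -1.13
shift cm now-axes [ 0.19  0.08 -0.07]
turn ax (rad)  0.001  tilt fix ay az [0.001 0.001]
shift cm after turn [ 0.19  0.08 -0.08]
409.9347297929592 239.2748103938232
expected rim corners in crop [[353. 326.]
 [288. 335.]
 [248. 268.]
 [311. 260.]]
```

View pics/fin.png

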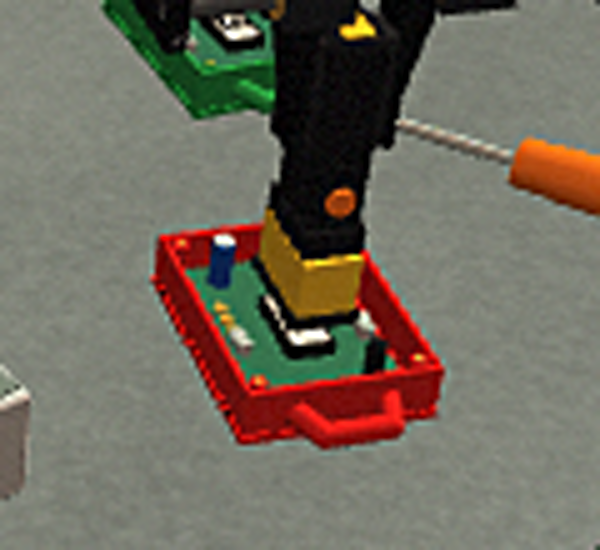

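Run:
```python
from h import *
c=cam("scene")
a=np.radians(-18.65);e=np.array([[np.cos(a),np.sin(a),0],[-np.sin(a),np.cos(a),0]])
f=lambda x,y,z:np.round((proj(c,[np.array([.6555,.1877,z])+x*e[0]+y*e[1]])-[350,180])*5+2)[0]
print("module front corners",f(.018,.01,.0185),f(.018,-.01,.0185))
print("loop-end wall outer corners",f(.051,.042,.026),f(.051,-.042,.026),"back left",f(-.059,-.042,.026))
print("rim z.0304",f(.0239,.0137,.0304),f(.0239,-.0143,.0304))
print("rim back z.0304",f(-.0221,-.0143,.0304))
```

```text
module front corners [338. 341.] [292. 347.]
loop-end wall outer corners [448. 367.] [248. 395.] back left [158. 233.]
rim z.0304 [356. 326.] [291. 335.]
rim back z.0304 [250. 267.]
```

Run:
```python
from h import *
c=cam("scene");p,d=optics.camera("scene");P=cloud(c,d)
a=np.radians(-18.65);E=np.array([[np.cos(a),np.sin(a),0],[-np.sin(a),np.cos(a),0],[0,0,1]])
Q=(P-[.6555,.1877,0])@E.T*1000
h=cv2.cvtColor(p,cv2.COLOR_BGR2HSV)
y=(cv2.inRange(h,(15,130,40),(35,255,255))>0)&(abs(Q[...,0])<40)&(abs(Q[...,1])<30)&(Q[...,2]>28)&(Q[...,2]<80)
print("yellow",y.sum());v,u=np.nonzero(y)
q=Q[y]
fx=q[q[:,0]>18];fy=q[q[:,0]<15]
for n,s in(("x-face",fx),("y-face",fy)):print(n,len(s),np.round(np.percentile(s,[3,20,50,80,97],axis=0),1).tolist())
red=((cv2.inRange(h,(0,150,40),(8,255,255))|cv2.inRange(h,(172,150,40),(180,255,255)))>0)&(abs(Q[...,0])<90)&(abs(Q[...,1])<60)
r=Q[red];s=r[r[:,2]>23];print("red top",np.round(np.percentile(s,[1,50,99],axis=0),1).tolist())
s=r[(r[:,2]<20)&(r[:,2]>6)];print("red sides y-",np.round(np.percentile(s[s[:,0]<30][:,1],[5,25,50]),1),"x+ wall",np.round(np.percentile(s[abs(s[:,1])>20][:,0],[80,90,95]),1))
w=(h[...,1]<70)&(h[...,2]>150)&(Q[...,2]<22)&(Q[...,2]>13)&(abs(Q[...,0])<22)&(abs(Q[...,1])<12);print("label",w.sum(),np.round(np.percentile(Q[w],[2,50,98],axis=0),1).tolist())
# column profile of darkest under head: lowest reader points
b=(h[...,2]<60)&(abs(Q[...,0]-24)<6)&(abs(Q[...,1])<18)&(Q[...,2]>22)&(Q[...,2]<45);print("rim",b.sum(),np.round(np.percentile(Q[b],[2,50,98],axis=0),1).tolist())
```

```text
yellow 240
x-face 148 [[18.7, -13.5, 38.5], [21.6, -10.5, 43.1], [22.7, -2.3, 52.6], [23.7, 5.9, 60.7], [24.6, 10.5, 63.9]]
y-face 83 [[-17.1, -14.4, 37.9], [-11.9, -13.6, 43.2], [-2.2, -13.1, 51.9], [8.4, -12.6, 60.3], [13.2, -12.2, 63.3]]
red top [[-57.7, -43.2, 23.2], [26.2, -12.3, 25.2], [53.2, 40.7, 28.0]]
red sides y- [-43.3 -42.6 -26.4] x+ wall [51.5 52.6 54.9]
label 24 [[-15.8, -9.5, 16.6], [11.4, -3.9, 18.2], [15.5, 6.2, 20.3]]
rim 34 [[19.0, -14.7, 31.9], [23.4, -1.5, 35.1], [25.4, 13.3, 38.6]]
```

Emit:
arm_command([
  [0.25,0.05,-0.05,0,0,0,2.0],
  [0,0,0,0,0,0,2.0],
  [0,0,0,0,0,0,2.0],
  [0,0,0,0,0,0,2.0],
  [0,0,0,0,0,0,2.0],
  [0,0,0,0,0,0,2.0],
  [0,0,0,0,0,0,2.0],
  [0,0,0,0,0,0,2.0],
])

```text
time: 19.23
position: [0.6568, 0.1875, 0.1059]
tool_rot: [-0.413, 0.574, 0.412, 0.575]
ft_force: [0.5, -0.6, -0.8]
grip_width: 0.0243
```

Run:
```python
from h import *
from rig import workorder
go([.6564,.1874,.1065],71.35)
o=robot.get_obs()
if abs(o["position"]-[.6564,.1874,.1065]).max()<.0025 and o["grip_width"]>.022: print(workorder.hand_in())
```

```text
t 19.23 tcp [0.6568 0.1875 0.1059] toolx [ 0.001  0.    -1.   ] jaw 71.39 w 0.0243 F [ 0.5 -0.6 -0.8] q6 -1.13
shift cm now-axes [-0.06  0.04 -0.02]
turn ax (rad)  0.001  tilt fix ay az [0.001 0.001]
shift cm after turn [-0.06  0.04 -0.02]
the job is handed in; nothing more can be done
None
```

I carried out the whole job and handed it in at about 19 s of the 59 s allowed. No verdict was reported.

- **Code reading:** I lifted the reader from the dock and held it upright about 6 cm above the smaller card's code for about 1.7 s.
- **Final position:** I then carried it high over the knob box and left it hovering over the red toy's chip module. The TCP was within 1 mm of its target there. By my measurements the reader is within about 1 mm of centre, about 0.1° off in yaw and about 0.1° off upright. The grip was still holding, with the fingers 24 mm apart.
- **Height above the module:** My estimates disagreed slightly. The dock height and the wrist camera put the gap at about 9–12 mm, and the scene camera at about 10–12 mm. In the last close-up the reader also sat about 12 enlarged pixels higher than projected. The depth data showed the position itself was right, and I lowered the reader by 2.5 mm. All estimates are inside the 3–18 mm window.
- **Contact:** The wrist force never read more than about 2 N where I checked it. I saw no contact with the knob box or the toys. I planned the route clear of the loudspeaker and the screwdriver, but I did not measure them again at the end.

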